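# Thread a resin keepsake onto its bolt

## Task

On the upright brass bolt in the slotted jig, build the keepsake: first thread on the blue spacer tube and press it, with the tight red rubber ring below it, gently down until the ring is fully home on the jig and let go, then slide on the hexagonal flower disc, flower side up, then the brass bushing, flange down, each sitting flat on the one below. The bolt may be clamped anywhere along its slot, so find it by looking or by feel; never load the bolt or jig with more than 30 N, and leave everything else on the table alone.

Things in the scene. Friction and masses are not known exactly. Their poses are not given: they have to be found in the camera images.
- jig: aluminium jig plate 120 x 64 x 15 mm, fixed to the table, turned up to 0.6 rad either way. Origin: centre of its underside; z up, x along its length and its black slot. No more than 30 N may act on jig, bolt and rubber ring together
- slot (a point): middle of the slot, on the plate's top. A fixed upright brass bolt, 10 mm diameter, 64 mm tall above the plate, its top chamfered 1.5 mm, stands in the slot: on the plate's long centre line, but clamped anywhere within 14 mm of this point along the jig's x. Its place is not measured: find it by feel or camera. x, y, z as the jig's
- grommet (a joint): height (m) of the red rubber ring's underside above the plate: 0 is home, starts at 0.012 to 0.022. The ring, 20 mm diameter and 6 mm thick, sits round the bolt; it takes about 7 N to push it down and it stays where it is left
- spacer: blue plastic tube standing upright: 22 mm outer diameter, 12.6 mm bore, 24 mm tall, 30 g. Origin: centre of its lower end, z along its axis. Home: its origin 21 mm above the jig's origin (on the 6 mm rubber ring on the 15 mm plate)
- disc: milky resin hexagon with pink petals on top, lying flat: 48 mm across flats, 10 mm thick, with a 12.6 mm hole (across its flats) in the middle, 40 g. Origin: centre of its underside, z up (flower side), x towards a corner, y square to a pair of flats. Home: its origin 45 mm above the jig's origin
- bushing: brass flanged bushing standing on its flange: flange 32 mm diameter and 4 mm thick, above it a 20 mm diameter barrel, 18 mm tall in all, 12.6 mm bore, 50 g. Origin: centre of the flange's underside, z along its axis. Home: its origin 55 mm above the jig's origin
- coaster: milky round resin coaster with a white daisy, 64 mm across, 10 mm thick, no hole; a bystander, leave alone. Origin: centre of its underside
- star: milky five-pointed star casting, about 65 mm across, 12 mm thick, no hole; a bystander, leave alone. Origin: centre of its underside
- tweezers: steel tweezers lying flat, 110 mm long; a bystander, leave alone. Origin: under their middle
- brush: flat brush lying down, about 160 mm long; a bystander, leave alone. Origin: under its middle
- resin: white bottle with yellow cap, 52 mm across, 80 mm tall; a bystander, leave alone. Origin: centre of its underside
- jar: amber glass jar, 60 mm across, 60 mm tall; a bystander, leave alone. Origin: centre of its underside

How it is judged:
On the way, in this order (a step that is already met when the one before it is completed fails the run):
1. the spacer is on the bolt, pressed home on the rubber ring and let go (z of spacer in the frame of jig between 0.0185 and 0.024 m and horizontal distance between spacer and jig below 0.018 m and angle between spacer's own z axis and vertical below 0.12 rad and contact force between spacer and the fingers below 0.1 N), for 0.2 s.
2. the flower disc is on the bolt, flat on the spacer, and let go (z of spacer in the frame of jig between 0.0185 and 0.024 m and horizontal distance between each of spacer, disc and jig below 0.018 m and angle between each of spacer, disc's own z axis and vertical below 0.12 rad and z of disc in the frame of jig between 0.0425 and 0.0485 m and contact force between disc and the fingers below 0.1 N), for 0.2 s.
At the end, for the whole second after the job is handed in: Spacer, flower disc and bushing are on the bolt in that order from below, within 7 degrees of level, at rest: their undersides 21, 45 and 55 mm above the jig's underside (within about 3 mm), their axes within 18 mm of the jig's centre and within 5 mm of one another (z of spacer in the frame of jig between 0.0185 and 0.024 m and horizontal distance between each of spacer, disc, bushing and jig below 0.018 m and angle between each of spacer, disc, bushing's own z axis and vertical below 0.12 rad and z of disc in the frame of jig between 0.0425 and 0.0485 m and z of bushing in the frame of jig between 0.0525 and 0.059 m and horizontal distance between spacer and disc below 0.005 m and horizontal distance between disc and bushing below 0.005 m and linear speed of each of spacer, disc, bushing below 0.02 m/s); the robot touches nothing.
It fails at once if more than 30 N on the jig, bolt or rubber ring (contact force between jig and anything else above 30 N).
It fails at once if a bystander moved by more than 20 mm (distance of any of coaster, star, tweezers, brush, resin, jar from where it was at the start of the episode above 0.02 m).
It also fails if it takes over 72 s, if anything falls off the work surface, if the arm or the gripper's body presses on something with over 40 N, if the wrist force passes 120 N, or if a joint passes its speed limit or range.

## Robot

A 6-joint arm with a two-finger parallel gripper is mounted at the origin on the work surface. World frame = base frame: x ahead of the robot, y to its left, z up, the work surface at z = 0. Lengths are in m, angles in rad, forces in N, time in s.
With the tool pointing down it reaches from about 0.25 to 0.85 m from the base axis. Payload 12.5 kg.
Tool frame: the origin (TCP) lies on the centre line of the jaws, within the pads' length; the fingertips stand 19 mm ahead of it and the grasp point (between the pads) is the TCP; z points along the fingers, y is the line along which they close (so a half turn about z gives the same grasp; the last joint's range is limited). The gripper opens to 93 mm and grips with 3 to 60 N. Pads are 15 mm wide; open, the fingers measure 128 mm over their backs; the gripper's body (75 mm by 188 mm) begins 65 mm behind the grasp point.
Start: joints at [-1.269, 0.351, 1.652, -0, 1.139, -0.085], TCP at [0.207, -0.509, 0.238] pointing down, gripper open.
Joint ranges: [-2.75, 2.75], [-0.79, 2.1], [0.01, 2.65], [-1.57, 4.71], [0.07, 3.14], [-2.87, 2.87]. Speed limits (rad/s): [2.22, 2.22, 2.79, 3.14, 3.14, 3.14].

## Interface

Orientations are given as a unit quaternion [w, x, y, z].
In Python, from workcell import * gives the robot as it stands. The module is installed in compiled form; this text tells all that it offers.
- The arm moves only by the tool apply_moves, never from a script. Its argument "rows" is text: rows parted by semicolons, each of 5 numbers parted by spaces: the shift along the tool's x, y, z in m, then the turn about the tool's z in rad, then the finger opening in m, from 0 to 0.093. A call has 1 to 12 rows; each row is the pose to reach, as a shift and turn from the pose commanded when the call began, along the tool's axes at that moment; what a row does not reach only later rows make up. A row lasts 1/8 s, in which the tool goes at most 62.5 mm and 10.7 degrees, less where a joint would pass 70% of its speed; a pose out of reach is approached as far as the arm can. A call with a gripper value outside its range is refused whole. The fingers move at their own pace and stop on an object; "squeeze" is the grip in N (left out, the last holds). Time passes only in rows, so rows that repeat a pose let the fingers close. It gives the time, the measured TCP pose, the force, the opening and the grip force at its end, in the units of the state.
- state(): the state, without advancing time (a new reading comes with each control period).
- capture(name): name is "scene" or "top" or "wrist"; returns (picture, depth): 480x640x3 uint8, red, green, blue; 480x640 float32, m along the optical axis (not along the pixel's ray), 0 where there is no reading.
- calibration(name): a dict with "fov_y" (degrees; the focal length in pixels is half the picture's height over the tangent of half this angle, whatever the lens; pixels are square), "cx", "cy" (the principal point, pixels), "T" (4x4, takes a point from camera to world coordinates). Camera axes: x right, y down, z forward; pixel columns grow to the right and rows downward; lengths in m; the calibration is good to about 2 mm. A picture is of the moment at which its call begins: read the wrist's pose just before it. calibration takes no time and is no camera call; for the wrist camera it gives the pose at the moment of the call.
- sign_off(): hands the job in; it is judged then, once.
The state is a dict: "time": time; "q": joint angles; "joint_vel": joint speeds; "joint_efforts": joint torques, N m; "eef_pos": TCP position; "ee_rot": TCP orientation; "contact_force": force on the tool from outside, world axes, zero at the start; "moment": the same for the moment, N m; "gripper_width": finger opening in m; "grip_force": force on a finger pad.
Only numpy, scipy, OpenCV 4.12 (cv2) and the standard library are available. Lean on these libraries where they do the work, as an engineer would, in place of code of your own. Each camera call takes 0.05 s, during which the arm holds its last target. There are 200 camera calls.

## Working session

There is one attempt and no reset: what is moved stays moved. The work goes in short steps, Python scripts to look and compute and a tool call to move; the robot and the scene stay as the last step left them, time stands still between calls to the robot, and variables do not carry over. Pictures are saved under pics/ and viewed, at most 10 in all, crops included, and the job is handed in when it is done.

Besides the shell and the picture viewer there is one more tool, called after ">>>" as a command line: name --argument value ..., lists and objects as JSON in quotes. apply_moves: Moves the arm, as the interface text tells. Its arguments: {"type":"object","properties":{"rows":{"type":"string"},"squeeze":{"type":"number"}},"required":["rows"]}

```bash
mkdir -p pics; python3 - <<'E'
from workcell import *
import cv2,numpy as np
s=state();print(s['time'],s['eef_pos'],s['ee_rot'],s['gripper_width'])
for n in("top","scene"):
    p,d=capture(n);np.savez(f'pics/{n}0.npz',p=p,d=d,T=calibration(n)['T'])
    cv2.imwrite(f'pics/{n}0.png',p[...,::-1]);c=calibration(n);print(n,c['fov_y'],c['cx'],c['cy'],c['T'].tolist() if hasattr(c['T'],'tolist') else c['T'])
E
```

```text
0.0 [ 0.20737969 -0.50904007  0.2371206 ] [-5.80830683e-04  9.81354632e-01  1.92204949e-01 -7.92493349e-05] 0.09281099086179168
top 56.74148761285008 323.0138831167124 245.9589887413242 [[0.007799855526675174, -0.9988509483521018, 0.04728578253418406, 0.5541425509633334], [-0.9999693915088327, -0.007762043238229399, 0.000983224401060994, 0.03937918349578872], [-0.0006150603368588564, -0.0472920041960056, -0.9988809178475216, 1.0163122124250445], [0.0, 0.0, 0.0, 1.0]]
scene 45.471202480808316 319.0919836183507 242.04872412100133 [[-0.7884200204695645, 0.36010145717997744, -0.498719171337566, 1.1183199749080424], [0.6149626247057253, 0.480728554610769, -0.6250768168768431, 0.7003055978624224], [0.014657473787015454, -0.7995167273539046, -0.6004649541342818, 0.6647164270378776], [0.0, 0.0, 0.0, 1.0]]
```

View pics/top0.png

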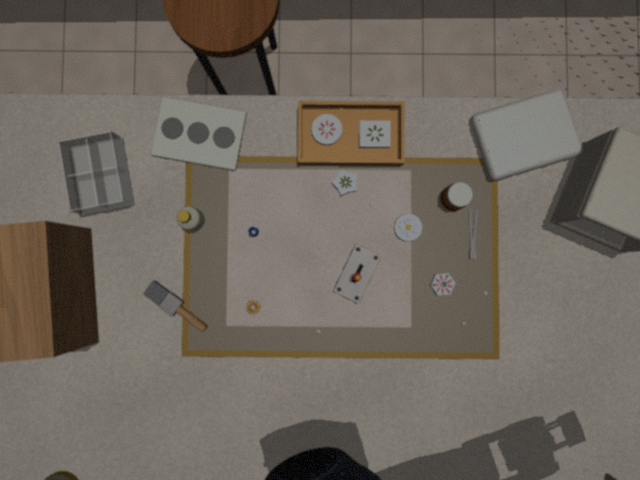

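View pics/scene0.png

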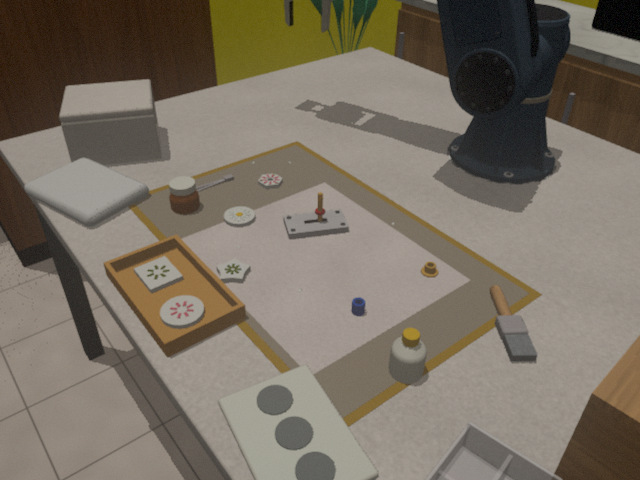

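The top view shows the spacer at (253,232), bushing at (253,307), jig and bolt at about (357,274), and disc at (443,284). The brush, bottle, jar, coaster, star and tweezers are well clear of them. Next I'll turn these pixels into positions.

```bash
cat > h.py <<'E'
from workcell import *
import cv2,numpy as np
def ray(c,u,v,z):
    f=240/np.tan(np.radians(c['fov_y']/2));T=np.array(c['T'])
    u=np.atleast_1d(u).astype(float);v=np.atleast_1d(v).astype(float)
    d=np.stack([(u-c['cx'])/f,(v-c['cy'])/f,np.ones_like(u)],-1)@T[:3,:3].T
    return T[:3,3]+d*((z-T[2,3])/d[:,2])[:,None]
def cloud(c,d):
    v,u=np.mgrid[:480,:640];f=240/np.tan(np.radians(c['fov_y']/2));T=np.array(c['T'])
    P=np.stack([(u-c['cx'])/f*d,(v-c['cy'])/f*d,d],-1)@T[:3,:3].T+T[:3,3]
    P[d==0]=np.nan
    return P
def hsv(p): return cv2.cvtColor(p,cv2.COLOR_RGB2HSV)
def R():
    w,x,y,z=state()['ee_rot'];from scipy.spatial.transform import Rotation as Q
    return Q.from_quat([x,y,z,w]).as_matrix()
def togo(xyz):
    s=state();return R().T@(np.array(xyz)-s['eef_pos'])
E
python3 - <<'E'
from h import *
z=np.load('pics/top0.npz');p,d=z['p'],z['d'];c=calibration('top');h=hsv(p);P=cloud(c,d)
def box(n,m,u0,u1,v0,v1,zz):
    k=np.zeros(m.shape,bool);k[v0:v1,u0:u1]=m[v0:v1,u0:u1];v,u=np.nonzero(k)
    r=ray(c,u.mean(),v.mean(),zz)[0];print(n,len(u),u.mean(),v.mean(),r.round(4),'cloud',np.nanmedian(P[k],0).round(4),'zmax',np.nanmax(P[k][:,2]).round(4))
    return k
H,S,V=h[...,0],h[...,1],h[...,2]
box('spacer',(abs(H.astype(int)-115)<18)&(S>100),235,270,215,250,.018)
box('bushing',(abs(H.astype(int)-18)<10)&(S>90),235,270,290,325,.008)
box('ring',((H<8)|(H>172))&(S>120),345,372,255,290,.033)
box('bolt',(abs(H.astype(int)-18)<9)&(S>90),345,372,255,290,.079)
k=P[...,2]>.006
box('disc',k,425,462,268,300,.01)
k=box('jig',(P[...,2]>.009)&(P[...,2]<.02),325,390,240,310,.015)
v,u=np.nonzero(k);r=ray(c,u,v,.015)[:,:2]
print(cv2.minAreaRect((r*1000).astype(np.float32)))
for n,q in dict(spacer=(253,232,.018),disc=(443.5,284,.01),bush=(253,307,.018)).items():
    X=ray(c,*q)[0];print(n,X,'shift',togo([X[0],X[1],.2]))
from workcell import calibration as ca
T=np.array(ca('wrist')['T']);print('wristcam in tool',R().T@(T[:3,3]-state()['eef_pos']),(R().T@T[:3,:3]).round(3).tolist(),ca('wrist')['fov_y'])
E
```

```text
spacer 41 252.8048780487805 231.26829268292684 [0.6333 0.1988 0.018 ] cloud [0.6334 0.1986 0.0221] zmax 0.0268
bushing 115 252.69565217391303 306.8782608695652 [0.463 0.198 0.008] cloud [0.4635 0.1974 0.005 ] zmax 0.0204
ring 27 355.037037037037 276.3703703703704 [ 0.534  -0.0309  0.033 ] cloud [ 0.5349 -0.0302  0.038 ] zmax 0.0514
bolt 26 356.84615384615387 277.11538461538464 [ 0.5334 -0.0314  0.079 ] cloud [ 0.5334 -0.0319  0.0763] zmax 0.0829
disc 363 443.0358126721763 283.297520661157 [ 0.5195 -0.2312  0.01  ] cloud [ 0.52   -0.2313  0.0095] zmax 0.0149
jig 1444 357.3968144044321 272.54362880886424 [ 0.5423 -0.0374  0.015 ] cloud [ 0.5437 -0.0377  0.0143] zmax 0.0199
((542.2084350585938, -37.234619140625), (64.01847076416016, 119.5586929321289), 64.81564331054688)
spacer [0.63165208 0.19830516 0.018     ] shift [ 0.6597579  -0.49503394  0.03770825]
disc [ 0.51792724 -0.23227496  0.01      ] shift [ 0.39199928 -0.13917195  0.03732165]
bush [0.463637   0.19574256 0.018     ] shift [ 0.50319053 -0.55604452  0.03775995]
wristcam in tool [ 0.06652331  0.00056659 -0.14637231] [[-0.0, -0.97, -0.241], [1.0, -0.0, -0.0], [0.0, -0.241, 0.97]] 59.42424597976899
```

Each height and size matches what it should be: jig 64 x 119.6 mm at yaw -25.2°, bolt about -10.7 mm along the slot. Next I'll hover over the disc, then over the bolt, with the wrist camera.

>>> apply_moves --rows "0.392 -0.139 0.097 0 0.093;0.392 -0.139 0.097 0 0.093;0.392 -0.139 0.097 0 0.093;0.392 -0.139 0.097 0 0.093;0.392 -0.139 0.097 0 0.093;0.392 -0.139 0.097 0 0.093;0.392 -0.139 0.097 0 0.093;0.392 -0.139 0.097 0 0.093;0.392 -0.139 0.097 0 0.093;0.392 -0.139 0.097 0 0.093"

```text
time: 1.35
eef_pos: [0.5174, -0.2337, 0.1409]
ee_rot: [0.0, 0.981, 0.191, 0.0]
contact_force: [-1.0, -0.5, 0.1]
gripper_width: 0.0931
grip_force: 0.0
```

```bash
python3 - <<'E'
from h import *
c=calibration('wrist');p,d=capture('wrist');np.savez('pics/w1.npz',p=p,d=d)
cv2.imwrite('pics/w1.png',p[...,::-1]);P=cloud(c,d)
m=((P[...,2]>.006)&(P[...,2]<.016)).astype(np.uint8);m=cv2.morphologyEx(m,cv2.MORPH_OPEN,np.ones((5,5)))
cs,_=cv2.findContours(m,cv2.RETR_EXTERNAL,cv2.CHAIN_APPROX_NONE)
for k in cs:
    if cv2.contourArea(k)<2000: continue
    r=ray(c,k[:,0,0],k[:,0,1],.010)[:,:2]*1000
    M=cv2.minAreaRect(r.astype(np.float32));print(cv2.contourArea(k),k[:,0].mean(0),M, r.mean(0))
    # width along directions
    hu=cv2.convexHull(r.astype(np.float32))[:,0]
    a=np.radians(np.arange(0,180,3));D=np.stack([np.cos(a),np.sin(a)]);w=np.ptp(hu@D,axis=0);print(w.round(1).tolist())
s=state();print(s['time'],s['eef_pos'],s['q'],s['contact_force'])
E
```

```text
4127.0 [315.01363636 230.95454545] ((518.9155883789062, -230.22218322753906), (48.49473190307617, 52.70293045043945), 5.493047714233398) [ 519.13868636 -231.37122816]
[50.4, 49.4, 48.6, 49.5, 50.2, 50.9, 51.5, 51.9, 52.5, 53.1, 53.6, 53.9, 54.1, 54.1, 54.0, 53.7, 53.3, 52.7, 52.0, 51.1, 50.1, 49.0, 48.1, 48.9, 49.9, 50.7, 51.4, 52.0, 52.4, 52.7, 52.8, 52.8, 52.7, 52.6, 52.4, 52.1, 51.6, 50.9, 50.4, 49.9, 49.2, 48.5, 48.0, 49.2, 50.4, 51.4, 52.4, 53.1, 53.8, 54.3, 54.6, 54.8, 54.8, 54.7, 54.5, 54.2, 53.6, 53.0, 52.2, 51.3]
3536.0 [273.14344262  16.77459016] ((629.0946655273438, -160.0091094970703), (25.351242065429688, 60.846466064453125), 22.069978713989258) [ 632.27884608 -158.60776876]
[37.5, 35.9, 34.4, 32.8, 31.1, 29.5, 27.8, 26.0, 26.5, 28.3, 30.1, 31.7, 33.4, 35.0, 36.6, 38.1, 39.6, 41.1, 42.6, 44.1, 45.7, 47.1, 48.5, 49.8, 51.1, 52.4, 53.5, 54.6, 55.6, 56.6, 57.6, 58.5, 59.2, 59.7, 60.2, 60.6, 60.8, 60.8, 60.9, 60.8, 60.5, 60.0, 59.4, 58.7, 57.8, 56.9, 55.9, 55.1, 54.2, 53.1, 51.9, 50.5, 49.2, 47.9, 46.7, 45.3, 43.8, 42.2, 40.6, 38.9]
15579.5 [46.73274596 87.28193833] ((540.772216796875, -36.15018081665039), (67.90849304199219, 122.90118408203125), 65.00850677490234) [540.67450779 -41.78654858]
[126.9, 125.8, 124.3, 122.5, 120.3, 117.8, 115.0, 111.9, 109.9, 108.5, 106.7, 104.6, 102.3, 99.6, 96.7, 93.6, 90.2, 86.6, 82.8, 78.7, 74.5, 70.4, 68.6, 71.0, 73.3, 75.4, 77.3, 79.0, 80.6, 81.9, 83.0, 83.9, 84.6, 85.0, 85.6, 90.0, 94.2, 98.2, 102.0, 105.4, 108.6, 111.5, 114.1, 116.3, 118.3, 119.9, 121.2, 122.2, 122.8, 123.1, 123.0, 122.8, 123.4, 125.0, 126.3, 127.3, 127.9, 128.2, 128.1, 127.7]
1.4 [ 0.51751052 -0.23369004  0.14097655] [-5.06102312e-01  4.98303647e-01  1.69160956e+00 -9.62839063e-05
  9.51284301e-01  6.79448051e-01] [-0.63435496 -0.17595847 -0.40292001]
```

View pics/w1.png

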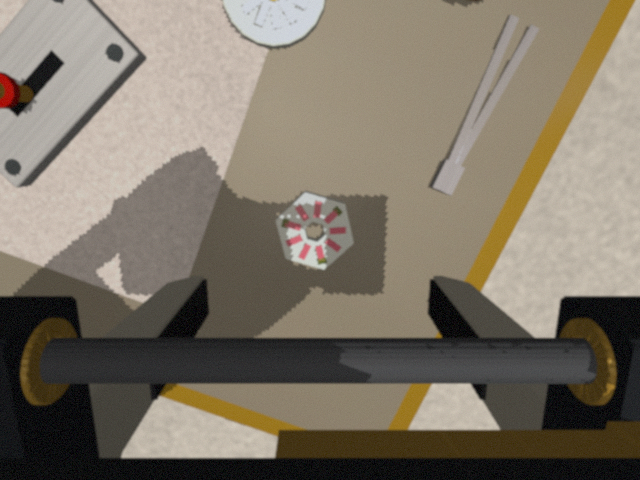

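The wrist view shows the disc at (315,231) with its flats' normals at 6/66/126°, and the bolt with its ring at upper left (10,92). Next is a closer look at the bolt.

>>> apply_moves --rows "0.0915 -0.182 -0.06 0 0.093;0.0915 -0.182 -0.06 0 0.093;0.0915 -0.182 -0.06 0 0.093;0.0915 -0.182 -0.06 0 0.093;0.0915 -0.182 -0.06 0 0.093;0.0915 -0.182 -0.06 0 0.093"

```text
time: 2.15
eef_pos: [0.5339, -0.0308, 0.2005]
ee_rot: [0.0, 0.981, 0.192, -0.0]
contact_force: [-0.0, 0.0, -1.3]
gripper_width: 0.0929
grip_force: 0.0
```

```bash
python3 - <<'E'
from h import *
c=calibration('wrist');p,d=capture('wrist');np.savez('pics/w2.npz',p=p,d=d)
cv2.imwrite('pics/w2.png',p[...,::-1]);P=cloud(c,d)
k=(P[...,2]>.074)&(P[...,2]<.085);v,u=np.nonzero(k);sel=(v<300);v,u=v[sel],u[sel]
print(len(u),u.min(),u.max(),v.min(),v.max())
r=ray(c,u,v,.079)[:,:2]*1000;print('bolt top',r.mean(0),np.ptp(r,axis=0),cv2.minEnclosingCircle(r.astype(np.float32)))
H=hsv(p);m=((H[...,0]<8)|(H[...,0]>172))&(H[...,1]>150)&(np.arange(480)[:,None]<300)
print('ring z', np.nanpercentile(P[m][:,2],[5,50,95]), np.nanmedian(P[m],0))
k=(P[...,2]>.011)&(P[...,2]<.019)&(np.arange(480)[:,None]<300);v,u=np.nonzero(k);r=ray(c,u,v,.015)[:,:2]*1000
print(cv2.minAreaRect(r.astype(np.float32)))
s=state();print(s['time'],s['eef_pos'],s['contact_force'])
E
```

```text
179 313 327 231 246
bolt top [534.22660377 -32.47085654] [9.76314362 9.67868524] ((534.260009765625, -32.313411712646484), 5.185776233673096)
ring z [0.03755594 0.03893632 0.19300038] [ 0.53816871 -0.0308305   0.03893632]
((539.5172119140625, -31.684738159179688), (119.80229187011719, 498.71551513671875), 30.284351348876953)
2.2 [ 0.53391329 -0.03097414  0.2003274 ] [-0.45229475 -0.36951    -0.14825609]
```

View pics/w2.png

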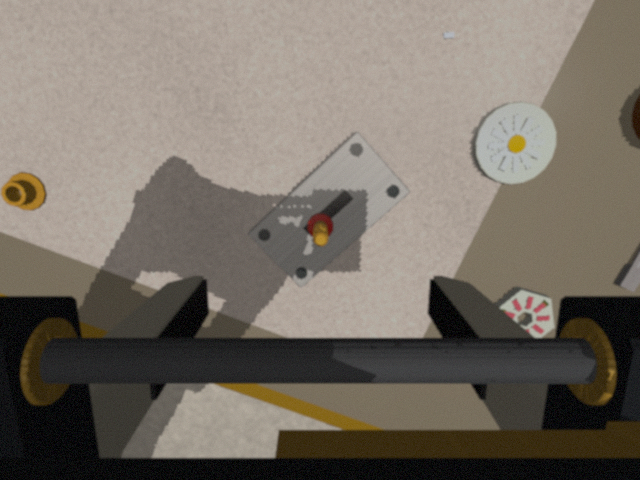

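The wrist picture shows the bolt tip at (320,238), just over the red ring, with the jig clear around it. The bolt top works out at (0.5343, -0.0324). On to the spacer at the same hover height relative to its top, so camera bias cancels.

>>> apply_moves --rows "0.178 -0.175 0.055 0 0.093;0.178 -0.175 0.055 0 0.093;0.178 -0.175 0.055 0 0.093;0.178 -0.175 0.055 0 0.093;0.178 -0.175 0.055 0 0.093;0.178 -0.175 0.055 0 0.093;0.178 -0.175 0.055 0 0.093"

```text
time: 3.08
eef_pos: [0.6331, 0.1978, 0.146]
ee_rot: [0.0, 0.982, 0.191, 0.0]
contact_force: [-0.5, -0.9, 0.4]
gripper_width: 0.0933
grip_force: 0.0
```

```bash
python3 - <<'E'
from h import *
c=calibration('wrist');p,d=capture('wrist');np.savez('pics/w3.npz',p=p,d=d)
cv2.imwrite('pics/w3.png',p[...,::-1]);P=cloud(c,d)
H=hsv(p);m=(abs(H[...,0].astype(int)-115)<18)&(H[...,1]>100)&(np.arange(480)[:,None]<300)
print(np.nanpercentile(P[m][:,2],[5,50,95]))
k=m&(P[...,2]>.020)&(P[...,2]<.029);v,u=np.nonzero(k);print(len(u),u.min(),u.max(),v.min(),v.max())
r=ray(c,u,v,.024)[:,:2]*1000;print(r.mean(0),cv2.minEnclosingCircle(r.astype(np.float32)))
s=state();X=np.array(cv2.minEnclosingCircle(r.astype(np.float32))[0])/1000
print(s['time'],s['eef_pos'],s['contact_force'],togo([*X,.027]))
E
```

```text
[0.00895814 0.02286287 0.14083373]
478 301 331 219 249
[635.22151516 199.19770279] ((635.2045288085938, 199.22657775878906), 10.599599838256836)
3.125 [0.63314067 0.1979223  0.14614959] [0.13003775 0.10190646 0.6176491 ] [ 0.00236323 -0.00045457  0.1191503 ]
```

>>> apply_moves --rows "0.0024 -0.0005 0.06 0 0.06;0.0024 -0.0005 0.11 0 0.06;0.0024 -0.0005 0.117 0 0.06;0.0024 -0.0005 0.117 0 0.06;0.0024 -0.0005 0.117 0 0.015;0.0024 -0.0005 0.117 0 0.015;0.0024 -0.0005 0.117 0 0.015;0.0024 -0.0005 0.117 0 0.015;0.0024 -0.0005 0.117 0 0.015;0.0024 -0.0005 0.117 0 0.015;0.0024 -0.0005 0.117 0 0.015" --squeeze 35

```text
time: 4.5
eef_pos: [0.6352, 0.2009, 0.0289]
ee_rot: [0.0, 0.981, 0.192, 0.0]
contact_force: [-0.0, -0.3, 3.5]
gripper_width: 0.0211
grip_force: 35.0
```

>>> apply_moves --rows "0 0 -0.06 0 0.015;0 0 -0.12 0 0.015;0 0 -0.12 0 0.015;-0.1808 0.1765 -0.12 0 0.015;-0.1808 0.1765 -0.12 0 0.015;-0.1808 0.1765 -0.12 0 0.015;-0.1808 0.1765 -0.12 0 0.015;-0.1808 0.1765 -0.12 0 0.015;-0.1808 0.1765 -0.12 0 0.015;-0.1808 0.1765 -0.12 0 0.015"

```text
time: 5.75
eef_pos: [0.5345, -0.0297, 0.1482]
ee_rot: [-0.0, 0.981, 0.193, -0.0]
contact_force: [-0.1, -1.1, 0.2]
gripper_width: 0.0213
grip_force: 35.0
```

```bash
python3 - <<'E'
from h import *
c=calibration('wrist');p,d=capture('wrist');np.savez('pics/w4.npz',p=p,d=d)
cv2.imwrite('pics/w4.png',p[...,::-1]);P=cloud(c,d)
H=hsv(p);m=(abs(H[...,0].astype(int)-115)<18)&(H[...,1]>100)
s=state();Q=(P-s['eef_pos'])@R()
k=m&(Q[...,2]<-.001)&(abs(Q[...,0])<.03)&(abs(Q[...,1])<.03)
print(m.sum(),k.sum());v,u=np.nonzero(k);print(u.min(),u.max(),v.min(),v.max(),Q[k].min(0),Q[k].max(0),np.median(Q[k],0))
print(s['time'],s['eef_pos'],s['contact_force'],s['gripper_width'])
E
```

```text
5507 1122
82 547 300 479 [-0.00099846 -0.02995704 -0.10241219] [ 0.0299245   0.02996355 -0.00111225] [ 0.02305078 -0.00522502 -0.09888537]
5.8 [ 0.5344675  -0.02965572  0.1482567 ] [-0.06195669  0.39646626 -0.22014847] 0.021303386582348496
```

View pics/w4.png

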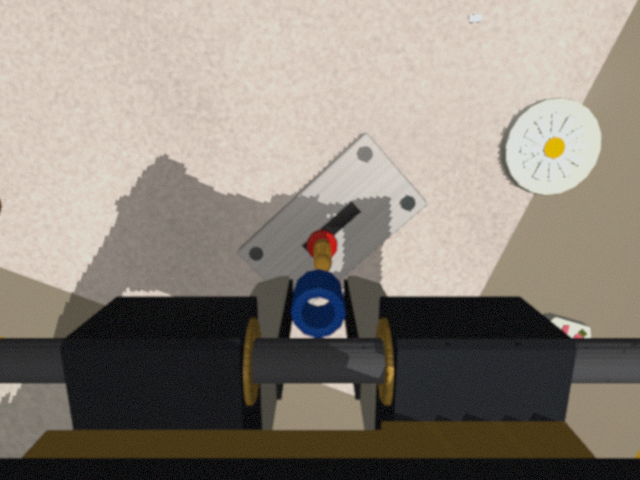

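The picture shows the spacer held upright, with its top rim centred near (319,308). The bolt is just ahead at (322,258). Next I'll measure the rim centre.

```bash
cat >> h.py <<'E'
def circ(c,m,z):
    v,u=np.nonzero(m);r=ray(c,u,v,z)[:,:2]*1000
    return cv2.minEnclosingCircle(r.astype(np.float32)),r.mean(0)
E
python3 - <<'E'
from h import *
z=np.load('pics/w4.npz');p,d=z['p'],z['d'];c=calibration('wrist');P=cloud(c,d);H=hsv(p)
m=(abs(H[...,0].astype(int)-115)<18)&(H[...,1]>100)
m[:,:280]=0;m[:,360:]=0;m[:270]=0;m[345:]=0
k=m&(abs(P[...,2]-.1432)<.006);v,u=np.nonzero(k)
print('z',np.nanpercentile(P[m][:,2],[10,50,90,98]),len(u),u.min(),u.max(),v.min(),v.max(),circ(c,k,.1432))
# bore hole: interior non-blue
m2=m.astype(np.uint8);cs,hi=cv2.findContours(m2,cv2.RETR_CCOMP,cv2.CHAIN_APPROX_NONE)
for q,hh in zip(cs,hi[0]):
    if cv2.contourArea(q)>60:
        r=ray(c,q[:,0,0],q[:,0,1],.1432)[:,:2]*1000;print(hh[3],cv2.contourArea(q),cv2.minEnclosingCircle(r.astype(np.float32)))
b=(abs(H[...,0].astype(int)-16)<9)&(H[...,1]>90);b[:,:300]=0;b[:,345:]=0;b[:225]=0;b[300:]=0
for row in range(245,285,4):
    x=np.nonzero(b[row])[0];print(row,x.min() if len(x) else None,x.max() if len(x) else None,np.nanmedian(P[row,x],0).round(4) if len(x) else '')
print(state()['eef_pos'])
E
```

```text
z [0.1263918  0.14119417 0.14321225 0.14950465] 1723 289 347 282 337 (((536.0371704101562, -30.404109954833984), 12.58696460723877), array([535.02397968, -29.91956503]))
-1 2842.0 ((536.8424072265625, -29.02397918701172), 14.099467277526855)
26 189.5 ((538.2542114257812, -28.466720581054688), 4.440029621124268)
245 314 329 [ 0.538  -0.0308  0.0532]
249 313 330 [ 0.5378 -0.0309  0.0611]
253 313 330 [ 0.5378 -0.0307  0.0698]
257 313 331 [ 0.5374 -0.0312  0.0767]
261 314 330 [ 0.5356 -0.0323  0.0783]
265 314 330 [ 0.5334 -0.0329  0.078 ]
269 321 328 [ 0.5319 -0.035   0.0783]
273 None None 
277 None None 
281 None None 
[ 0.5344675  -0.02965572  0.1482567 ]
```

```bash
python3 - <<'E'
from h import *
from scipy.optimize import least_squares
z=np.load('pics/w4.npz');p,d=z['p'],z['d'];c=calibration('wrist');H=hsv(p);P=cloud(c,d)
m=(abs(H[...,0].astype(int)-115)<18)&(H[...,1]>100);m[:,:280]=0;m[:,360:]=0
for row in range(272,342,5):
    x=np.nonzero(m[row])[0]
    if len(x): print(row,x.min(),x.max(),len(x),int(np.median(H[row,x,2])),np.nanmedian(P[row,x,2]).round(4))
# outer edge from rows 300..334 (below widest row): circle r=11 on z=.1432
e=[]
for row in range(304,336):
    x=np.nonzero(m[row])[0]; e+=[(x.min()-.5,row),(x.max()+.5,row)]
e=np.array(e);r=ray(c,e[:,0],e[:,1],.1432)[:,:2]*1000
f=least_squares(lambda q:np.hypot(*(r-q[:2]).T)-11,[534,-31],loss='soft_l1');print(f.x,np.abs(f.fun).mean())
f=least_squares(lambda q:np.hypot(*(r-q[:2]).T)-q[2],[534,-31,11],loss='soft_l1');print(f.x)
# bolt top from w2, in tool frame: compare
a=R().T@np.array([.5341-.5345,-.0325+.0297,0]);print(a)
E
```

```text
272 307 327 21 70 0.1225
277 301 334 34 68 0.1282
282 297 338 42 68 0.1335
287 296 340 45 70 0.1395
292 291 340 49 106 0.142
297 291 345 45 104 0.1426
302 289 344 35 103 0.1423
307 290 346 57 72 0.1332
312 290 346 57 71 0.1364
317 290 345 56 72 0.1397
322 286 341 48 76 0.1411
327 286 338 41 103 0.1423
332 287 355 31 108 0.1427
337 314 321 8 86 0.1422
[532.55773155 -30.235305  ] 1.7543568603181483
[531.63888096 -30.69683074  12.07937968]
[-1.43048803e-03  2.44002130e-03 -2.37013723e-07]
```

```bash
python3 - <<'E'
from h import *
z=np.load('pics/w4.npz');p,d=z['p'],z['d'];c=calibration('wrist');H=hsv(p)
S=np.array([.5344,-.0297])
for n,u,v,zz in(('sp',318,312.5,.1432),('spTop',318,288,.1432),('spBot',318,337.5,.1432),('L',289.5,312,.1432),('Rt',346.5,312,.1432),('bolt',322,263,.079),('b2',322,259,.079),('b3',322,269,.079)):
    X=ray(c,u,v,zz)[0];t=R().T@np.r_[X[:2]-S,0];print(n,X[:2].round(4),(t[:2]*1000).round(2))
print(H[250:280:2,322].tolist())
cv2.imwrite('pics/w4c.png',cv2.resize(p[240:350,270:370,::-1],None,fx=5,fy=5))
E
```

```text
sp [ 0.5339 -0.0304] [-0.71  0.5 ]
spTop [ 0.5433 -0.0266] [9.38 0.5 ]
spBot [ 0.5241 -0.0345] [-11.33   0.5 ]
L [ 0.5299 -0.0201] [ -0.51 -10.55]
Rt [ 0.5383 -0.0406] [-0.5  11.55]
bolt [ 0.5348 -0.0324] [-0.68  2.61]
b2 [ 0.5368 -0.0315] [1.56 2.61]
b3 [ 0.5316 -0.0337] [-4.05  2.62]
[[19, 174, 120], [19, 185, 117], [18, 172, 104], [18, 179, 111], [19, 200, 126], [19, 184, 136], [19, 188, 141], [19, 191, 140], [21, 196, 142], [19, 171, 137], [160, 55, 70], [111, 197, 70], [110, 215, 70], [108, 255, 69], [109, 232, 66]]
```

View pics/w4c.png

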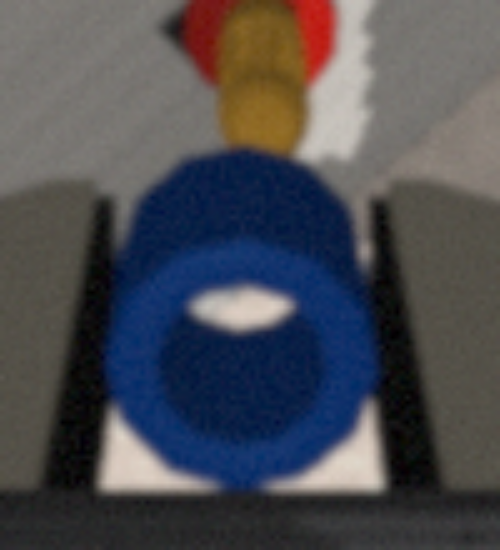

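In the crop, the spacer rim is centred at (318,312) and the bolt tip at (322.8,262.6). The spacer therefore needs about +2.1 mm along tool y. I'll correct that, then lower carefully.

>>> apply_moves --rows "-0.0002 0.0021 0 0 0.015;-0.0002 0.0021 0.02 0 0.015;-0.0002 0.0021 0.034 0 0.015;-0.0002 0.0021 0.038 0 0.015;-0.0002 0.0021 0.041 0 0.015;-0.0002 0.0021 0.042 0 0.015;-0.0002 0.0021 0.043 0 0.015"

```text
time: 6.68
eef_pos: [0.535, -0.0328, 0.1059]
ee_rot: [0.0, 0.981, 0.192, 0.0]
contact_force: [-0.5, -0.1, -0.6]
gripper_width: 0.0212
grip_force: 35.0
```

>>> apply_moves --rows "0 0 0.002 0 0.015;0 0 0.004 0 0.015;0 0 0.006 0 0.015;0 0 0.008 0 0.015"

```text
time: 7.18
eef_pos: [0.5348, -0.0328, 0.0975]
ee_rot: [-0.0, 0.981, 0.192, -0.0]
contact_force: [-0.2, -0.4, 0.3]
gripper_width: 0.0211
grip_force: 35.0
```

>>> apply_moves --rows "0 0 0.006 0 0.015;0 0 0.012 0 0.015;0 0 0.018 0 0.015;0 0 0.024 0 0.015;0 0 0.028 0 0.015;0 0 0.030 0 0.015;0 0 0.032 0 0.015"

```text
time: 8.05
eef_pos: [0.5348, -0.0327, 0.066]
ee_rot: [-0.0, 0.981, 0.192, -0.0]
contact_force: [-3.2, 0.3, 6.5]
gripper_width: 0.0213
grip_force: 35.0
```

>>> apply_moves --rows "0 0 0.002 0 0.015;0 0 0.004 0 0.015;0 0 0.006 0 0.015;0 0 0.008 0 0.015;0 0 0.010 0 0.015;0 0 0.012 0 0.015"

```text
time: 8.8
eef_pos: [0.5348, -0.0327, 0.054]
ee_rot: [-0.0, 0.981, 0.192, -0.0]
contact_force: [-4.3, 0.5, 7.1]
gripper_width: 0.0212
grip_force: 35.0
```

>>> apply_moves --rows "0 0 0.001 0 0.015;0 0 0.002 0 0.015;0 0 0.0025 0 0.015;0 0 0.0025 0 0.015"

```text
time: 9.3
eef_pos: [0.5348, -0.0327, 0.0515]
ee_rot: [-0.0, 0.981, 0.192, -0.0]
contact_force: [-2.4, 0.5, 5.8]
gripper_width: 0.0207
grip_force: 35.0
```

>>> apply_moves --rows "0 0 0.0005 0 0.015;0 0 0.001 0 0.015;0 0 0.001 0 0.015"

```text
time: 9.68
eef_pos: [0.5348, -0.0328, 0.0506]
ee_rot: [-0.0, 0.981, 0.192, -0.0]
contact_force: [-2.7, 1.3, 5.5]
gripper_width: 0.0211
grip_force: 35.0
```

>>> apply_moves --rows "0 0 0.0005 0 0.015;0 0 0.0005 0 0.015"

```text
time: 9.93
eef_pos: [0.5348, -0.0327, 0.0501]
ee_rot: [-0.0, 0.981, 0.192, -0.0]
contact_force: [-2.1, -0.4, 5.3]
gripper_width: 0.0213
grip_force: 35.0
```

>>> apply_moves --rows "0 0 0.0004 0 0.015;0 0 0.0004 0 0.015"

```text
time: 10.18
eef_pos: [0.5348, -0.0327, 0.0497]
ee_rot: [-0.0, 0.981, 0.192, -0.0]
contact_force: [-3.0, 1.5, 7.0]
gripper_width: 0.0211
grip_force: 35.0
```

>>> apply_moves --rows "0 0 0.0005 0 0.015;0 0 0.0005 0 0.015"

```text
time: 10.42
eef_pos: [0.5348, -0.0327, 0.0496]
ee_rot: [-0.0, 0.981, 0.192, 0.0]
contact_force: [-4.8, 1.5, 13.5]
gripper_width: 0.0212
grip_force: 35.0
```

>>> apply_moves --rows "0 0 0.0005 0 0.015;0 0 0.0005 0 0.015"

```text
time: 10.68
eef_pos: [0.5349, -0.0327, 0.0495]
ee_rot: [0.0, 0.981, 0.192, 0.0]
contact_force: [-6.3, 1.0, 17.9]
gripper_width: 0.0214
grip_force: 35.0
```

Force climbs to 18 N with no further travel, so the ring is home. I'll ease off, release and check from above.

>>> apply_moves --rows "0 0 -0.001 0 0.015;0 0 -0.001 0 0.045;0 0 -0.001 0 0.045;0 0 -0.001 0 0.045;0 0 -0.001 0 0.045;0 0 -0.03 0 0.045;0 0 -0.08 0 0.045;0 0 -0.14 0 0.07;0 0 -0.15 0 0.07;0 0 -0.15 0 0.07"

```text
time: 11.92
eef_pos: [0.5347, -0.0328, 0.1981]
ee_rot: [0.0, 0.981, 0.192, 0.0]
contact_force: [0.6, -0.4, -0.0]
gripper_width: 0.0688
grip_force: 0.0
```

```bash
python3 - <<'E'
from h import *
c=calibration('wrist');p,d=capture('wrist');np.savez('pics/w5.npz',p=p,d=d)
P=cloud(c,d);H=hsv(p);top=np.arange(480)[:,None]<300
m=(abs(H[...,0].astype(int)-115)<18)&(H[...,1]>100)&top
print('blue z',np.nanpercentile(P[m][:,2],[5,50,90,95]))
k=m&(abs(P[...,2]-.045)<.004);print('rim',circ(c,k,.045))
k=(P[...,2]>.074)&(P[...,2]<.085)&top;print('bolt',circ(c,k,.079))
s=state();print(s['time'],s['eef_pos'],s['contact_force'],s['gripper_width'])
b=circ(c,k,.079)[0][0]
# disc hover
print('disc hover shift',togo([.519,-.2305,.131]))
E
```

```text
blue z [0.03912444 0.04419846 0.26880451 0.26929018]
rim (((534.3546142578125, -33.13285827636719), 10.620635986328125), array([537.18112136, -32.51557344]))
bolt (((534.3056640625, -32.45399475097656), 5.137506484985352), array([534.2289563 , -32.53531163]))
11.975 [ 0.53426175 -0.03273671  0.19708677] [ 0.14392505 -0.19238175 -0.46385997] 0.06917405453841775
disc hover shift [-0.0886397   0.17744977  0.0660703 ]
```

Spacer home: rim at z 0.044, concentric with the bolt. Next is the disc, turned to meet its flats.

>>> apply_moves --rows "-0.0886 0.1774 0.03 -0.12 0.07;-0.0886 0.1774 0.066 -0.242 0.07;-0.0886 0.1774 0.066 -0.242 0.07;-0.0886 0.1774 0.066 -0.242 0.07;-0.0886 0.1774 0.066 -0.242 0.07;-0.0886 0.1774 0.066 -0.242 0.07"

```text
time: 12.72
eef_pos: [0.5199, -0.2292, 0.1322]
ee_rot: [-0.0, 0.951, 0.31, -0.0]
contact_force: [0.2, 0.4, 0.1]
gripper_width: 0.0701
grip_force: 0.0
```

```bash
python3 - <<'E'
from h import *
from scipy.optimize import minimize_scalar
c=calibration('wrist');p,d=capture('wrist');np.savez('pics/w6.npz',p=p,d=d)
P=cloud(c,d);top=np.arange(480)[:,None]<330
near=np.hypot(P[...,0]-.519,P[...,1]+.2305)<.04
m=((P[...,2]>.006)&(P[...,2]<.016)&near&top).astype(np.uint8)
cs,hi=cv2.findContours(m,cv2.RETR_CCOMP,cv2.CHAIN_APPROX_NONE)
k=max(cs,key=cv2.contourArea);r=ray(c,k[:,0,0],k[:,0,1],.010)[:,:2]*1000
a=np.radians(np.arange(0,60,1));W=lambda a:sum(np.ptp(r@[np.cos(a+q),np.sin(a+q)]) for q in(0,np.pi/3,2*np.pi/3))
ab=a[np.argmin([W(x) for x in a])]
C=np.zeros(2);N=[]
for q in(0,np.pi/3,2*np.pi/3):
    n=np.array([np.cos(ab+q),np.sin(ab+q)]);t=r@n;N.append(n);C=np.append(C,(t.max()+t.min())/2);print(np.degrees(ab+q),np.ptp(t))
C=np.linalg.lstsq(np.array(N),C[2:],rcond=None)[0];print('centre',C)
for q,hh in zip(cs,hi[0]):
    if hh[3]>=0 and cv2.contourArea(q)>30: print('hole',cv2.minEnclosingCircle(ray(c,q[:,0,0],q[:,0,1],.010)[:,:2].astype(np.float32)*1000))
s=state();y=R()[:,1];print('tooly deg',np.degrees(np.arctan2(y[1],y[0]))%180,s['time'],s['eef_pos'],togo([*C/1000,.0205]))
E
```

```text
5.0 48.53647203992142
64.99999999999999 48.36242941858549
124.99999999999999 47.991777236651956
centre [ 518.91813408 -230.7866994 ]
hole ((518.9356079101562, -230.62767028808594), 7.272021293640137)
tooly deg 126.10163353587762 12.775 [ 0.52003483 -0.22914689  0.13253509] [-0.00189732  0.00065828  0.11203465]
```

>>> apply_moves --rows "-0.0018 0.0007 0.06 0.018 0.07;-0.0018 0.0007 0.1 0.018 0.07;-0.0018 0.0007 0.11 0.018 0.07;-0.0018 0.0007 0.11 0.018 0.07;-0.0018 0.0007 0.11 0.018 0.042;-0.0018 0.0007 0.11 0.018 0.042;-0.0018 0.0007 0.11 0.018 0.042;-0.0018 0.0007 0.11 0.018 0.042;-0.0018 0.0007 0.11 0.018 0.042;-0.0018 0.0007 0.11 0.018 0.042" --squeeze 25

```text
time: 14.02
eef_pos: [0.519, -0.2323, 0.0231]
ee_rot: [0.0, 0.954, 0.301, 0.0]
contact_force: [-1.0, 0.5, 8.0]
gripper_width: 0.0471
grip_force: 25.0
```

>>> apply_moves --rows "0 0 -0.03 0 0.042;0 0 -0.08 0 0.042;0 0 -0.128 0 0.042;0.1264 -0.1535 -0.128 0 0.042;0.1264 -0.1535 -0.128 0 0.042;0.1264 -0.1535 -0.128 0 0.042;0.1264 -0.1535 -0.128 0 0.042;0.1264 -0.1535 -0.128 0 0.042;0.1264 -0.1535 -0.128 0 0.042"

```text
time: 15.15
eef_pos: [0.5341, -0.0352, 0.1502]
ee_rot: [0.0, 0.954, 0.3, -0.0]
contact_force: [0.4, -0.2, -0.7]
gripper_width: 0.0475
grip_force: 25.0
```

```bash
python3 - <<'E'
from h import *
c=calibration('wrist');p,d=capture('wrist');np.savez('pics/w7.npz',p=p,d=d)
s=state();print(s['time'],s['eef_pos'],s['contact_force'],s['gripper_width'])
P=cloud(c,d);Q=(P-s['eef_pos'])@R()
k=(np.hypot(Q[...,0],Q[...,1])<.03)&(Q[...,2]>-.005)&(Q[...,2]<.03)
print('disc rel z',np.nanpercentile(Q[k][:,2],[5,25,50,75,95]))
cv2.imwrite('pics/w7c.png',cv2.resize(p[220:370,220:420,::-1],None,fx=4,fy=4))
E
```

```text
15.2 [ 0.53413531 -0.03525178  0.15022187] [-0.50834218 -0.09479626 -0.78855811] 0.047761415620652864
disc rel z [0.00407454 0.01312833 0.01367929 0.01421533 0.01796787]
```

View pics/w7c.png

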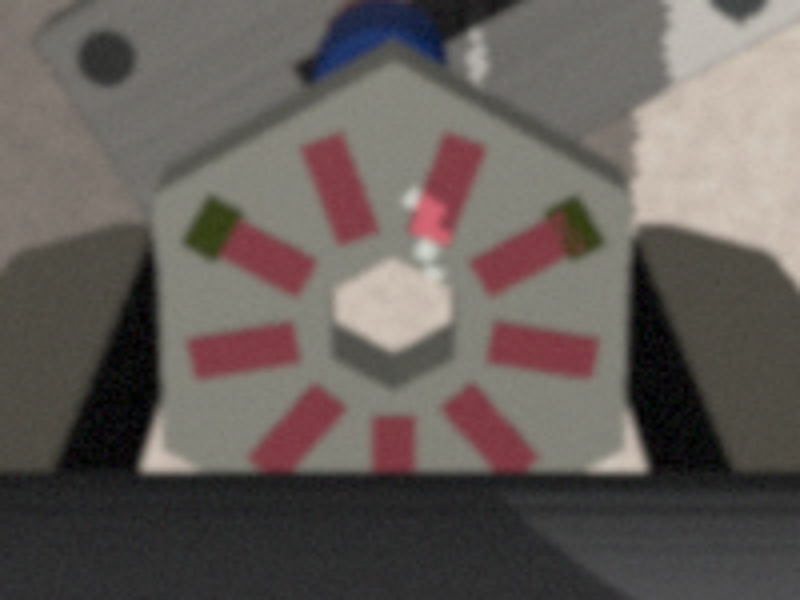

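The disc is held level and square, with its hole centred at about (318.4,300.5) in the full picture. Compare it with the bolt.

```bash
python3 - <<'E'
from h import *
c=calibration('wrist');s=state();zz=s['eef_pos'][2]-.0132
X=ray(c,318.4,300.5,zz)[0];t=R().T@np.r_[np.array([.5343,-.0325])-X[:2],0];print(s['eef_pos'],X,t*1000)
E
```

```text
[ 0.53413531 -0.03525178  0.15022187] [ 0.53511607 -0.03540173  0.13702187] [ 9.90892117e-01 -2.84677153e+00 -3.78332572e-04]
```

>>> apply_moves --rows "0.001 -0.0021 0 0 0.042;0.001 -0.0021 0.02 0 0.042;0.001 -0.0021 0.04 0 0.042;0.001 -0.0021 0.045 0 0.042;0.001 -0.0021 0.047 0 0.042;0.001 -0.0021 0.049 0 0.042;0.001 -0.0021 0.05 0 0.042"

```text
time: 16.08
eef_pos: [0.534, -0.0316, 0.1006]
ee_rot: [0.0, 0.954, 0.301, 0.0]
contact_force: [0.1, 0.2, -0.7]
gripper_width: 0.0475
grip_force: 25.0
```

>>> apply_moves --rows "0 0 0.001 0 0.042;0 0 0.002 0 0.042;0 0 0.002 0 0.042"

```text
time: 16.45
eef_pos: [0.5337, -0.0316, 0.0982]
ee_rot: [-0.0, 0.954, 0.301, -0.0]
contact_force: [0.9, -1.1, 0.1]
gripper_width: 0.0476
grip_force: 25.0
```

>>> apply_moves --rows "0 0 0.002 0 0.042;0 0 0.005 0 0.042;0 0 0.008 0 0.042"

```text
time: 16.82
eef_pos: [0.5337, -0.0316, 0.09]
ee_rot: [-0.0, 0.954, 0.301, -0.0]
contact_force: [0.2, -0.7, -1.1]
gripper_width: 0.0478
grip_force: 25.0
```

>>> apply_moves --rows "0 0 0.005 0 0.042;0 0 0.010 0 0.042;0 0 0.014 0 0.042;0 0 0.016 0 0.042"

```text
time: 17.32
eef_pos: [0.5336, -0.0316, 0.0739]
ee_rot: [-0.0, 0.954, 0.301, -0.0]
contact_force: [0.2, -0.0, -0.0]
gripper_width: 0.0476
grip_force: 25.0
```

>>> apply_moves --rows "0 0 0.002 0 0.042;0 0 0.004 0 0.042;0 0 0.0045 0 0.042"

```text
time: 17.7
eef_pos: [0.5337, -0.0316, 0.0697]
ee_rot: [-0.0, 0.954, 0.301, -0.0]
contact_force: [-1.8, -0.4, -0.1]
gripper_width: 0.0474
grip_force: 25.0
```

>>> apply_moves --rows "0 0 0.0005 0 0.042;0 0 0.001 0 0.042"

```text
time: 17.95
eef_pos: [0.5338, -0.0316, 0.0688]
ee_rot: [0.0, 0.954, 0.301, 0.0]
contact_force: [0.4, 0.2, -0.2]
gripper_width: 0.0476
grip_force: 25.0
```

>>> apply_moves --rows "0 0 0.0005 0 0.042;0 0 0.001 0 0.042"

```text
time: 18.2
eef_pos: [0.5339, -0.0316, 0.068]
ee_rot: [0.0, 0.954, 0.301, 0.0]
contact_force: [-2.1, 0.2, 7.3]
gripper_width: 0.0477
grip_force: 25.0
```

>>> apply_moves --rows "0 0 0.0004 0 0.042;0 0 0.0004 0 0.042"

```text
time: 18.45
eef_pos: [0.5339, -0.0316, 0.0679]
ee_rot: [0.0, 0.954, 0.301, 0.0]
contact_force: [-2.3, 0.3, 8.6]
gripper_width: 0.0476
grip_force: 25.0
```

>>> apply_moves --rows "0 0 -0.0008 0 0.042;0 0 -0.0008 0 0.065;0 0 -0.0008 0 0.065;0 0 -0.0008 0 0.065;0 0 -0.0008 0 0.065;0 0 -0.03 0 0.065;0 0 -0.08 0 0.065;0 0 -0.132 0 0.065;0 0 -0.132 0 0.065;0 0 -0.132 0 0.065"

```text
time: 19.7
eef_pos: [0.5333, -0.0315, 0.1986]
ee_rot: [-0.0, 0.954, 0.301, -0.0]
contact_force: [-0.7, 0.5, -0.2]
gripper_width: 0.0649
grip_force: 0.0
```

```bash
python3 - <<'E'
from h import *
c=calibration('wrist');p,d=capture('wrist');np.savez('pics/w8.npz',p=p,d=d)
P=cloud(c,d);top=np.arange(480)[:,None]<330
k=(abs(P[...,2]-.055)<.006)&(np.hypot(P[...,0]-.534,P[...,1]+.032)<.035)&top
q=P[k];A=np.c_[q[:,:2]-q[:,:2].mean(0),np.ones(len(q))];f=np.linalg.lstsq(A,q[:,2],rcond=None)[0];print('disc top z, tilt',np.median(q[:,2]),f)
v,u=np.nonzero(k);r=ray(c,u,v,.055)[:,:2].astype(np.float32)*1000;print(cv2.minAreaRect(r))
k=(P[...,2]>.074)&(P[...,2]<.085)&top;print('bolt',circ(c,k,.079))
s=state();print(s['time'],s['eef_pos'],s['contact_force']);print('bush hover',togo([.463,.198,.139]))
E
```

```text
disc top z, tilt 0.05441205306769192 [-0.00375891 -0.00360633  0.05438488]
((534.5087890625, -31.320823669433594), (55.00518035888672, 47.80971145629883), 35.877052307128906)
bolt (((534.1566162109375, -32.30644989013672), 5.2349934577941895), array([534.1181093 , -32.39626587]))
19.75 [ 0.53308691 -0.03148798  0.19807519] [ 0.34888433 -0.29797879  0.12811073]
bush hover [ 0.0742877  -0.228108    0.05928629]
```

Disc flat at z 0.054 top, on the bolt. Now the bushing, keeping the same orientation.

>>> apply_moves --rows "0.0743 -0.2281 0.059 0 0.065;0.0743 -0.2281 0.059 0 0.065;0.0743 -0.2281 0.059 0 0.065;0.0743 -0.2281 0.059 0 0.065;0.0743 -0.2281 0.059 0 0.065;0.0743 -0.2281 0.059 0 0.065;0.0743 -0.2281 0.059 0 0.065"

```text
time: 20.62
eef_pos: [0.4642, 0.1969, 0.1402]
ee_rot: [0.0, 0.954, 0.3, -0.0]
contact_force: [-0.0, 0.0, -0.0]
gripper_width: 0.0651
grip_force: 0.0
```

```bash
python3 - <<'E'
from h import *
c=calibration('wrist');p,d=capture('wrist');np.savez('pics/w9.npz',p=p,d=d)
P=cloud(c,d);top=np.arange(480)[:,None]<330
near=np.hypot(P[...,0]-.463,P[...,1]-.198)<.03
k=(abs(P[...,2]-.018)<.003)&near&top;print('barrel',k.sum(),np.nanmedian(P[k][:,2]),circ(c,k,.018))
X=np.array(circ(c,k,.018)[0][0])
k=(abs(P[...,2]-.004)<.002)&near&top;H=hsv(p);k&=H[...,1]>90;print('flange',circ(c,k,.004))
s=state();print(s['time'],s['eef_pos'],togo([*X/1000,.027]))
E
```

```text
barrel 421 0.017168441261631195 (((462.9898376464844, 199.392578125), 9.941115379333496), array([463.05178846, 199.47260041]))
flange (((463.0980529785156, 199.5394287109375), 15.5116548538208), array([465.21572292, 200.79086482]))
20.675 [0.46419749 0.19686596 0.14028653] [ 0.00046471 -0.00276505  0.11328645]
```

>>> apply_moves --rows "0.0005 -0.003 0.06 0 0.065;0.0005 -0.003 0.1 0 0.055;0.0005 -0.003 0.114 0 0.055;0.0005 -0.003 0.114 0 0.055;0.0005 -0.003 0.114 0 0.014;0.0005 -0.003 0.114 0 0.014;0.0005 -0.003 0.114 0 0.014;0.0005 -0.003 0.114 0 0.014;0.0005 -0.003 0.114 0 0.014;0.0005 -0.003 0.114 0 0.014;0.0005 -0.003 0.114 0 0.014" --squeeze 25

```text
time: 22.05
eef_pos: [0.4626, 0.2007, 0.0266]
ee_rot: [-0.0, 0.954, 0.301, 0.0]
contact_force: [-0.6, 0.0, 6.3]
gripper_width: 0.0186
grip_force: 25.0
```

>>> apply_moves --rows "0 0 -0.03 0 0.014;0 0 -0.08 0 0.014;0 0 -0.125 0 0.014;-0.0747 0.2309 -0.125 0 0.014;-0.0747 0.2309 -0.125 0 0.014;-0.0747 0.2309 -0.125 0 0.014;-0.0747 0.2309 -0.125 0 0.014;-0.0747 0.2309 -0.125 0 0.014;-0.0747 0.2309 -0.125 0 0.014;-0.0747 0.2309 -0.125 0 0.014"

```text
time: 23.3
eef_pos: [0.5334, -0.0302, 0.1512]
ee_rot: [-0.0, 0.954, 0.301, -0.0]
contact_force: [-0.5, 0.7, 0.5]
gripper_width: 0.0187
grip_force: 25.0
```

```bash
python3 - <<'E'
from h import *
c=calibration('wrist');p,d=capture('wrist');np.savez('pics/w10.npz',p=p,d=d)
s=state();print(s['time'],s['eef_pos'],s['contact_force'],s['gripper_width'])
cv2.imwrite('pics/w10c.png',cv2.resize(p[220:360,250:390,::-1],None,fx=4,fy=4))
E
```

```text
23.35 [ 0.53344754 -0.03023893  0.15129548] [ 0.09047759 -0.10984339 -1.44989056] 0.018649420133287117
```

View pics/w10c.png

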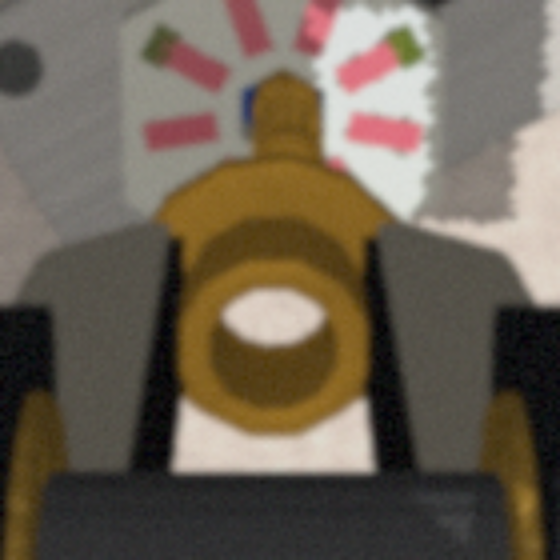

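The bushing is upright in the jaws with its rim centre at (318.8,306.8). The bolt is ahead of it at column 321.5.

```bash
python3 - <<'E'
from h import *
c=calibration('wrist');s=state();T=s['eef_pos'];print(T)
X=ray(c,318.75,306.75,.1427)[0];b=ray(c,321.5,262,.079)[0]
print(X,b,(R().T@(X-T))[:2]*1000,(R().T@np.r_[np.array([.5342,-.0324])-X[:2],0])[:2]*1000,(R().T@(b-X))[:2]*1000)
E
```

```text
[ 0.53344754 -0.03023893  0.15129548]
[ 0.53389384 -0.0309475   0.1427    ] [ 0.53381294 -0.0329308   0.079     ] [-0.04061954  0.83843624] [-0.58443043  1.36453186] [-1.19515899  1.59186777]
```

>>> apply_moves --rows "-0.0005 0.0014 0 0 0.014;-0.0005 0.0014 0.02 0 0.014;-0.0005 0.0014 0.038 0 0.014;-0.0005 0.0014 0.042 0 0.014;-0.0005 0.0014 0.045 0 0.014;-0.0005 0.0014 0.046 0 0.014;-0.0005 0.0014 0.047 0 0.014"

```text
time: 24.22
eef_pos: [0.5343, -0.0328, 0.1047]
ee_rot: [0.0, 0.954, 0.301, 0.0]
contact_force: [0.6, 0.6, 0.3]
gripper_width: 0.0186
grip_force: 25.0
```

>>> apply_moves --rows "0 0 0.001 0 0.014;0 0 0.002 0 0.014;0 0 0.003 0 0.014"

```text
time: 24.6
eef_pos: [0.5341, -0.0328, 0.1013]
ee_rot: [-0.0, 0.954, 0.301, 0.0]
contact_force: [-0.2, -0.5, 0.4]
gripper_width: 0.0191
grip_force: 25.0
```

>>> apply_moves --rows "0 0 0.002 0 0.014;0 0 0.004 0 0.014;0 0 0.006 0 0.014"

```text
time: 24.98
eef_pos: [0.5341, -0.0328, 0.0952]
ee_rot: [-0.0, 0.954, 0.301, -0.0]
contact_force: [0.2, 0.8, -0.6]
gripper_width: 0.0189
grip_force: 25.0
```

>>> apply_moves --rows "0 0 0.004 0 0.014;0 0 0.008 0 0.014;0 0 0.011 0 0.014;0 0 0.012 0 0.014"

```text
time: 25.48
eef_pos: [0.534, -0.0328, 0.0831]
ee_rot: [-0.0, 0.954, 0.301, -0.0]
contact_force: [0.6, -0.7, 0.5]
gripper_width: 0.0183
grip_force: 25.0
```

>>> apply_moves --rows "0 0 0.0005 0 0.014;0 0 0.001 0 0.014"

```text
time: 25.72
eef_pos: [0.5342, -0.0328, 0.0824]
ee_rot: [0.0, 0.954, 0.301, 0.0]
contact_force: [0.8, 0.1, -0.5]
gripper_width: 0.0186
grip_force: 25.0
```

>>> apply_moves --rows "0 0 0.0005 0 0.014;0 0 0.0008 0 0.014"

```text
time: 25.98
eef_pos: [0.5341, -0.0328, 0.0816]
ee_rot: [0.0, 0.954, 0.301, 0.0]
contact_force: [-0.9, -0.5, 1.4]
gripper_width: 0.0187
grip_force: 25.0
```

>>> apply_moves --rows "0 0 0.0005 0 0.014;0 0 0.0005 0 0.014"

```text
time: 26.22
eef_pos: [0.5344, -0.0328, 0.0815]
ee_rot: [0.0, 0.954, 0.301, 0.0]
contact_force: [-0.7, 0.5, 6.0]
gripper_width: 0.0188
grip_force: 25.0
```

Seated. Release, lift and verify.

>>> apply_moves --rows "0 0 -0.0005 0 0.014;0 0 -0.0005 0 0.05;0 0 -0.0005 0 0.05;0 0 -0.0005 0 0.05;0 0 -0.0005 0 0.05;0 0 -0.03 0 0.05;0 0 -0.08 0 0.07;0 0 -0.12 0 0.07;0 0 -0.12 0 0.07;0 0 -0.12 0 0.07"

```text
time: 27.48
eef_pos: [0.5337, -0.0327, 0.2003]
ee_rot: [-0.0, 0.954, 0.301, -0.0]
contact_force: [-0.6, 0.1, -0.3]
gripper_width: 0.0699
grip_force: 0.0
```

```bash
python3 - <<'E'
from h import *
c=calibration('wrist');p,d=capture('wrist')
P=cloud(c,d);top=np.arange(480)[:,None]<330;near=np.hypot(P[...,0]-.534,P[...,1]+.032)
for n,z,r0,r1 in(('barrel top',.073,.0065,.011),('flange',.059,.0115,.016),('disc',.055,.018,.024)):
    k=(abs(P[...,2]-z)<.005)&(near>r0)&(near<r1)&top;q=P[k]
    if len(q)>20:
        A=np.c_[q[:,:2]-q[:,:2].mean(0),np.ones(len(q))];print(n,len(q),np.median(q[:,2]),np.linalg.lstsq(A,q[:,2],rcond=None)[0])
cv2.imwrite('pics/w11c.png',cv2.resize(p[150:350,220:420,::-1],None,fx=3,fy=3))
s=state();print(s['time'],s['eef_pos'],s['contact_force'],s['gripper_width'])
E
```

```text
barrel top 367 0.07210860987768253 [-0.02944829 -0.02327321  0.07188032]
flange 644 0.057961970162651866 [-0.02352795 -0.06127718  0.05757912]
disc 1509 0.05440292686610998 [0.00046441 0.00071102 0.05440075]
27.525 [ 0.53350599 -0.03271041  0.1998426 ] [ 0.13603253 -0.42134608  0.10340959] 0.06991012335524452
```

View pics/w11c.png

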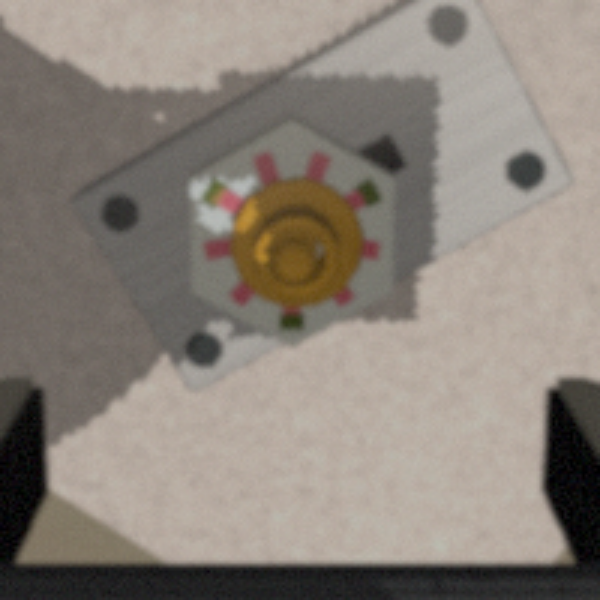

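The picture shows the full stack on the bolt: the bushing, centred near crop pixel (296,245), sits flat on the hexagon, and the gripper is clear. The heights agree with home, so I'm handing in.

```bash
python3 -c "
from workcell import *
print(sign_off())"
```

```text
the job is handed in; nothing more can be done
None
```

I built the keepsake on the bolt and handed it in at about 27.5 s: the spacer is pressed home on the ring, with the flower disc (flower up) and the bushing (flange down) flat on top; the highest wrist force I read was about 19 N, and the sign-off returned no verdict.

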